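Press the rim latch into the drilling corner stop and hold it

TASK

Slide the grey rim latch across the bench to the red corner stop and press it into the corner for drilling: its plain end (opposite the brass bolt) flush against the short fence and its long side flush against the long fence at the same time, without ramming it. Its back plate is loose, so keep it flat on the bench all the way, never lifted or tipped, and leave the padlock, oil can and key tray where they are. Finish still holding it there, the gripper pressing it firmly against both fences: do not let go.

Things in the scene. Friction and masses are not known exactly. Their poses are not given: they have to be found in the camera images.
- latch: Loose rim latch (door lock) lying flat, 0.35 to 0.65 kg: grey case 90 (x) x 65 (y) x 28 (z) mm, brass thumbturn on top, brass bolt (26 mm wide, z 7 to 21 mm) sticking 12 mm out of the middle of its -x end. Origin: centre of the case's underside; z up, +x towards the plain end. In place its axes are parallel to corner_stop's and its origin is at (-45, -32.5, 0) mm in that frame.
- thumbturn (a point): Centre of the top of the latch's brass thumbturn, 56 mm straight above the latch's origin. An upright bar 36 mm long (latch's x), 14 mm wide (latch's y), from 28 to 56 mm above the bench; rigid, does not turn. It can be pinched across its 14 mm from above, the fingertips just clear of the case's top.
- latch_corner (a point): The corner of the latch's case, on the underside, that goes into the corner: at (+45, +32.5, 0) mm in the latch's frame (plain end, +y long side).
- corner_stop: Corner stop fixed to the bench: red fences in an L, 20 mm high and thick, a dark post (22 mm across and high) outside the corner, a dark sheet flush on the bench inside the L (no step). Friction of the latch on bench and fences 0.5 to 0.7. Origin: inside corner of the fences at bench height. The inside of the L is at -x, -y, z up; the latch comes in towards +x and +y.
- long_fence: The long red fence: inner face in the plane y = 0 of corner_stop, from x = -130 mm to 0; 20 mm thick to the outside, 20 mm high. Rigid. Origin: the same as corner_stop.
- short_fence: The short red fence: inner face in the plane x = 0 of corner_stop, from y = -90 mm to 0; 20 mm thick to the outside, 20 mm high. Rigid. Origin: the same as corner_stop.
- stop_corner (a point): The inside corner of the two fences at bench height (the origin of corner_stop).
- padlock: Bystander: brass padlock with a steel shackle lying flat, 78 x 50 x 22 mm, loose. Origin: on the bench under its middle.
- oil_can: Bystander: small upright can with a yellow label, 48 mm across, 100 mm high, loose. Origin: centre of its underside.
- key_tray: Bystander: blue plastic tray with brass key blanks, 80 x 60 x 24 mm, loose. Origin: centre of its underside.
Things that resemble listed ones, but are neither listed nor needed, are in the scene too. Leave any orange or turquoise look-alike of the latch alone.

How it is judged:
By the outcome, as a careful person would: the job done as asked, in the order asked, and still so for the second after the job is handed in, while the arm keeps its last pose, push and grip.
It also fails if it takes over 70 s, if anything falls off the work surface, if the arm or the gripper's body presses on something with over 40 N, if the wrist force passes 120 N, or if a joint passes its speed limit or range.

ROBOT

A 6-joint arm with a two-finger parallel gripper is mounted at the origin on the work surface. World frame = base frame: x ahead of the robot, y to its left, z up, the work surface at z = 0. Lengths are in m, angles in rad, forces in N, time in s.
With the tool pointing down it reaches from about 0.4 to 0.825 m from the base axis. Payload 7 kg.
Tool frame: the origin (TCP) lies at the very end of the fingers, on their centre line; the grasp point (between the pads) lies r.grasp_offset behind it (r.grasp_offset is the distance from the TCP to the grasp point, in m); z points along the fingers, y is the line along which they close (so a half turn about z gives the same grasp; the last joint's range is limited). The gripper opens to 85 mm and grips with 20 to 120 N. Pads are 22 mm wide; open, the fingers measure 114 mm over their backs; the gripper's body (76 mm by 85 mm) begins 54 mm behind the grasp point. The pads swing forward as they close: fully open they stand 13 mm farther back than shut.
Start: joints at [1.543, 0.359, 0.012, 0, -1.224, -0.288], TCP at [0.21, 0.642, 0.231] pointing down, gripper open.
Joint ranges: [-3.07, 3.07], [-1.43, 2.12], [-1.02, 1.25], [-3.03, 1.67], [-3.05, -0], [-3.03, 3.03]. Speed limits (rad/s): [2.39, 2.39, 3.01, 3.14, 3.14, 3.14].

INTERFACE

Orientations are given as a rotation vector (axis times angle).
In Python, from bench import telemetry, snapshot, r, models gives the robot as it stands.
- The arm moves only by the tool move_arm, never from a script. Its argument "plan" is one flat list of numbers, 7 for each row, row after row: the opening, from -1 (shut) to 1 (fully open), then the shift along the world's x, y, z normalised to -1 to 1, where 1 is 0.03 m, then the turn, a rotation vector about the world's x, y, z normalised to -1 to 1, where 1 is 0.12 rad. A call has 1 to 8 rows; each row shifts and turns the commanded pose from where the row before left it; what a row does not reach is not made up. A row lasts 1/10 s, in which the tool goes at most 50 mm and 8.59 degrees, less where a joint would pass 70% of its speed; a pose out of reach is approached as far as the arm can. A call with a number of a shift or a turn outside -1 to 1 is refused whole. A call with a gripper value outside its range is refused whole. The fingers move at their own pace and stop on an object; "grip_force" is the grip in N (left out, the last holds). Time passes only in rows, so rows that do not move let the fingers close. It gives the time, the measured TCP pose, the force, the opening and the grip force at its end, in the units of the state.
- telemetry.get_state(): the state, without advancing time (a new reading comes with each control period).
- snapshot(name): name is "scene" or "side" or "wrist"; returns a dict with "image" (384x512x3 uint8, red, green, blue), "fx", "fy", "cx", "cy" (pixels), "R" (3x3) and "t" (3): a world point X has camera coordinates R X + t; the wrist camera has in their place "mount" (4x4, takes a point from camera to tool coordinates, whose origin is the TCP and whose axes are the flange's). Camera axes: x right, y down, z forward; pixel columns grow to the right and rows downward; lengths in m; the calibration is good to about 2 mm. A picture is of the moment at which its call begins: read the wrist's pose just before it. There is no depth.
- r.hand_in(): hands the job in; it is judged then, once.
Trained networks look in a picture, given as the dict that the camera call returned (one of the last four; its "shot" number tells which), for a name from the list of things; names that differ only in an ending like _2 or _b are one class to them, and where a whole thing is asked for, a point or a joint stands for the part that bears it (a point fixed in the world has none). Each returns a list of dicts, best first, with "score" (0 to 1); they miss things now and then, are a little off and sometimes report something else, mostly with a low value. They report only what shows in the picture. A call takes as long as a camera call. They do not tell look-alikes from the thing itself.
- models.boxes_of(picture, query): "at" ([x, y, z] in m, in world coordinates, good to about 4 mm: the middle of the surface that is visible of it).
- models.tip_of(picture, query): "at" ([x, y, z] in m, in world coordinates, good to about 4 mm: a listed point, or the origin of a listed thing).
The state is a dict: "time_s": time; "joints": joint angles; "joint_velocities": joint speeds; "tau": joint torques, N m; "eef_pos": TCP position; "eef_rot": TCP orientation; "force": force on the tool from outside, world axes, zero at the start; "moment": the same for the moment, N m; "grip_width": finger opening in m; "finger_force": force on a finger pad.
Only numpy, scipy, OpenCV 4.12 (cv2) and the standard library are available. Lean on these libraries where they do the work, as an engineer would, in place of code of your own. Each camera call takes 0.05 s, during which the arm holds its last target. There are 200 camera calls.

## Working session

There is one attempt and no reset: what is moved stays moved. The work goes in short steps, Python scripts to look and compute and a tool call to move; the robot and the scene stay as the last step left them, time stands still between calls to the robot, and variables do not carry over. Pictures are saved under pics/ and viewed, at most 10 in all, crops included, and the job is handed in when it is done.

Besides the shell and the picture viewer there is one more tool, called after ">>>" by a JSON object that holds its "api" and its "payload". move_arm: Moves the arm, as the interface text tells. Scaled input: -1 to 1 covers 0.03 m each way for a shift and 0.12 rad each way for a turn. Its arguments: {"type":"object","properties":{"plan":{"type":"array"},"grip_force":{"type":"number"}},"required":["plan"]}

```bash
mkdir -p pics
cat > h.py <<'E'
from bench import telemetry, snapshot, r, models
import numpy as np, cv2
def save(p,n): cv2.imwrite('pics/'+n,cv2.cvtColor(p,cv2.COLOR_RGB2BGR))
def proj(s,X):
    c=s["R"]@np.array(X)+s["t"]; return np.array([s["fx"]*c[0]/c[2]+s["cx"],s["fy"]*c[1]/c[2]+s["cy"]])
def unproj(s,uv,z):
    d=np.array([(uv[0]-s["cx"])/s["fx"],(uv[1]-s["cy"])/s["fy"],1.]); R=np.array(s["R"]);o=-R.T@s["t"];d=R.T@d
    return o+d*(z-o[2])/d[2]
E
python3 - <<'E'
from h import *
np.set_printoptions(precision=4,suppress=True)
print(r.grasp_offset,telemetry.get_state())
ims=[]
for n in("scene","side"):
    s=snapshot(n); ims.append(s["image"]); print(n,[s[k] for k in("fx","cx","cy","R","t")])
    for q in("latch","thumbturn","latch_corner","stop_corner","corner_stop","padlock","oil_can","key_tray"):
        for d in models.tip_of(s,q)[:3]: print(n,q,round(d["score"],2),np.array(d["at"]),proj(s,d["at"]))
save(np.vstack(ims)[:, :],'a.png')
save(ims[0],'scene.png');save(ims[1],'side.png')
E
```

```text
0.0187 {'time_s': 0.0, 'joints': array([ 1.5431,  0.3594,  0.0111, -0.0003, -1.2241, -0.2881]), 'joint_velocities': array([ 0.0009, -0.001 ,  0.001 , -0.0005, -0.0007, -0.0001]), 'tau': array([  0.0001, -58.3316,  29.3427,   6.9373,  -0.0059,   0.    ]), 'eef_pos': array([0.2095, 0.6412, 0.2304]), 'eef_rot': array([ 3.1009, -0.4938, -0.0001]), 'force': array([0.5047, 0.8276, 0.7188]), 'moment': array([ 0.0077,  0.0093, -0.0521]), 'finger_force': 0.0, 'grip_width': 0.08589647856968613}
scene [427.7116906104934, 257.4222573852709, 194.62110694407545, array([[ 0.4251,  0.905 ,  0.0132],
       [ 0.6576, -0.2988, -0.6916],
       [-0.622 ,  0.3027, -0.7222]]), array([-0.2948, -0.3409,  1.5643])]
scene latch 0.94 [ 0.5288 -0.2131  0.0025] [161.2469 219.7834]
scene latch 0.87 [ 0.6496 -0.346   0.0003] [122.9308 271.4024]
scene latch 0.79 [ 0.7332 -0.0631 -0.0035] [241.6284 258.2961]
scene thumbturn 0.96 [ 0.5315 -0.2048  0.0534] [161.7201 207.0287]
scene thumbturn 0.87 [ 0.6472 -0.3466  0.0575] [117.2924 257.1737]
scene thumbturn 0.6 [ 0.7371 -0.0638  0.0543] [241.6893 245.8026]
scene latc
[... 1014 characters left out ...]
 -0.3432  0.0562] [317.9165 298.7735]
side thumbturn 0.65 [ 0.5341 -0.2051  0.0519] [248.0912 262.1034]
side thumbturn 0.58 [ 0.736  -0.0649  0.0556] [317.029  215.9026]
side latch_corner 0.83 [ 0.5422 -0.1532 -0.0018] [247.9631 265.1923]
side latch_corner 0.69 [ 0.7475 -0.0077  0.0012] [313.1416 220.5155]
side latch_corner 0.6 [ 0.6709 -0.3959  0.0016] [335.5827 337.6236]
side stop_corner 0.68 [ 0.6255  0.2076 -0.0011] [254.6013 186.6507]
side corner_stop 0.95 [0.6244 0.2108 0.0008] [254.0645 185.6519]
side padlock 0.54 [ 0.4642  0.372  -0.0005] [198.8309 167.1292]
side oil_can 0.57 [ 0.7197 -0.204  -0.001 ] [326.9693 269.7701]
side key_tray 0.8 [ 0.6466  0.357  -0.001 ] [252.6505 164.6021]
```

View pics/scene.png

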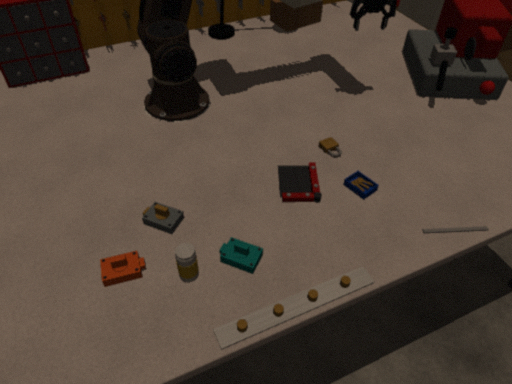

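View pics/side.png

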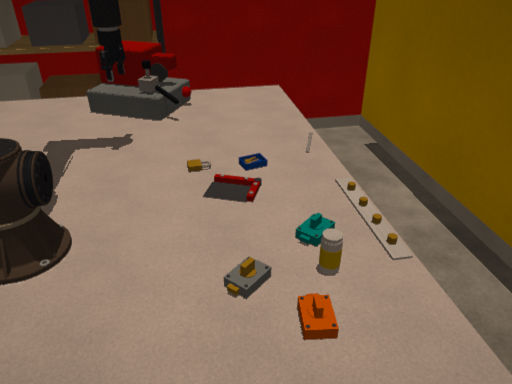

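Three latch-like things: grey (scene 162,215 / side 248,273), orange (122,268 / 318,315), turquoise (242,255 / 315,228). The grey one with brass thumbturn and bolt fits the description. I'll confirm it in a crop while fitting the corner.

```bash
cat >> h.py <<'E'
from scipy.optimize import minimize
def tf(p,P):
    c,s=np.cos(p[2]),np.sin(p[2]); P=np.array(P,float); return np.c_[p[0]+c*P[:,0]-s*P[:,1],p[1]+s*P[:,0]+c*P[:,1],P[:,2]]
def box(x0,x1,y0,y1,z0,z1): return [(x,y,z) for x in(x0,x1) for y in(y0,y1) for z in(z0,z1)]
STOP=[box(-.13,.02,0,.02,0,.02),box(0,.02,-.09,0,0,.02)]
LATCH=[box(-.045,.045,-.0325,.0325,0,.028),box(-.057,-.045,-.013,.013,.007,.021),box(-.018,.018,-.007,.007,.028,.056)]
def sil(s,boxes,p,k=4):
    m=np.zeros((384*k,512*k),np.uint8)
    for b in boxes:
        u=np.array([proj(s,X) for X in tf(p,b)]); cv2.fillConvexPoly(m,cv2.convexHull(np.round((u+.5)*k).astype(np.int32)),255)
    return cv2.resize(m,(512,384),interpolation=cv2.INTER_AREA)/255.
def fit(views,masks,boxes,p0,st=(.004,.004,.08)):
    st=np.array(st)
    f=lambda q:sum(np.abs(sil(s,boxes,p0+q*st)-m).sum() for s,m in zip(views,masks))
    best=min((minimize(f,[a,b,c],method='Nelder-Mead',options=dict(initial_simplex=np.array([a,b,c])+np.r_[np.zeros((1,3)),np.eye(3)])) for a,b,c in((0,0,0),(-1,0,-1),(0,1,1))),key=lambda o:o.fun)
    return p0+best.x*st,best.fun
def edges(img,s,boxes,p,off,k):
    for b in boxes:
        u=[(proj(s,X)-off+.5)*k for X in tf(p,b)]
        for i in range(8):
            for j in(1,2,4):
                if not i&j: cv2.line(img,tuple(int(v) for v in u[i]),tuple(int(v) for v in u[i|j]),(0,255,0),1)
E
python3 - <<'E'
from h import *
V=[snapshot("scene"),snapshot("side")]
M=[]
for s,c in zip(V,((313,185),(240,186))):
    i=s["image"].astype(int); m=((i[...,0]>90)&(i[...,1]<60)&(i[...,2]<70)).astype(float)
    w=np.zeros_like(m); w[c[1]-30:c[1]+30,c[0]-45:c[0]+45]=1; M.append(m*w)
print([m.sum() for m in M])
res=[]
for y in np.arange(-3.1,3.1,.5):
    res.append(fit(V,M,STOP,np.array([.624,.210,y])))
res.sort(key=lambda t:t[1]); print(res[:3])
ps=res[0][0]; pl=np.array([.5305,-.210,.70])
rows=[]
for s,cs in zip(V,(((162,215),(305,185)),((248,274),(238,186)))):
    t=[]
    for c,b,p in zip(cs,(LATCH,STOP),(pl,ps)):
        o=np.array([c[0]-32,c[1]-24]); im=cv2.resize(s["image"][o[1]:o[1]+48,o[0]:o[0]+64],None,fx=6,fy=6,interpolation=cv2.INTER_CUBIC)
        im=np.ascontiguousarray(im)
        edges(im,s,b,p,o,6); t.append(im)
    rows.append(np.hstack(t))
save(np.vstack(rows),'crop.png')
E
```

```text
[np.float64(24.0), np.float64(197.0)]
[(array([ 0.61829832,  0.21601227, -0.43777708]), np.float64(969.0039215686274)), (array([ 0.61942756,  0.22271379, -0.3823404 ]), np.float64(973.0862745098038)), (array([ 0.61473861,  0.2029352 , -0.55993978]), np.float64(993.3686274509803))]
```

View pics/crop.png

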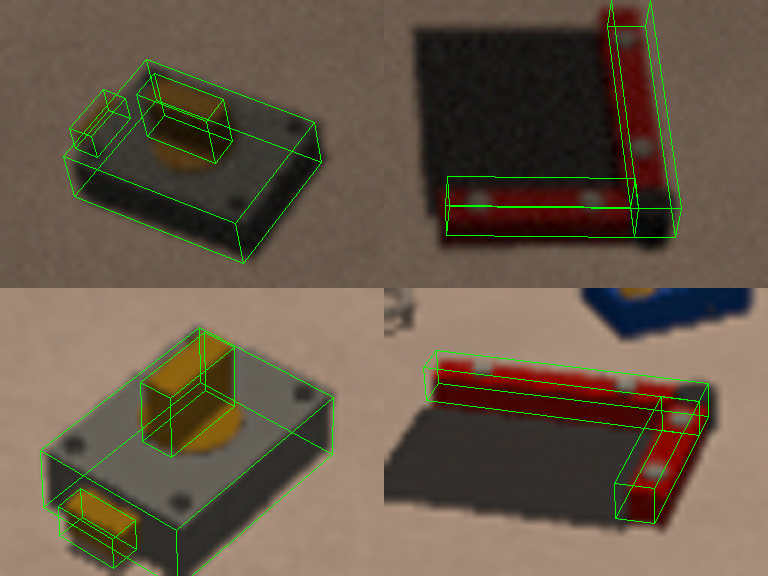

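The crop confirms the grey latch with brass thumbturn and bolt (bolt towards the robot, yaw about 0.70). The red mask missed the dark pixels, so I'll refit the corner and the latch pose.

Run:
```python
from h import *
V=[snapshot("scene"),snapshot("side")]
M=[];L=[]
for s,c,cl in zip(V,((305,185),(238,186)),((162,215),(248,274))):
    i=s["image"].astype(int); m=((i[...,0]>35)&(i[...,0]>2.5*i[...,1])&(i[...,0]>2.2*i[...,2])).astype(np.uint8)
    w=np.zeros(m.shape,bool); w[c[1]-24:c[1]+24,c[0]-32:c[0]+32]=1; M.append(cv2.morphologyEx(m*w,cv2.MORPH_CLOSE,np.ones((3,3),np.uint8)).astype(float))
    w=np.zeros(m.shape,bool); w[cl[1]-26:cl[1]+26,cl[0]-34:cl[0]+34]=1
    bg=np.median(i[cl[1]-26:cl[1]+26,cl[0]-34:cl[0]+34].reshape(-1,3)[[*range(0,200)]],0)
    d=np.abs(i-bg).sum(2); L.append(((d>36)&w).astype(float))
print([m.sum() for m in M+L])
res=sorted((fit(V,M,STOP,np.array([.624,.210,y])) for y in np.arange(-3.1,3.1,.5)),key=lambda t:t[1]); print(res[:3])
pl,e=fit(V,L,LATCH,np.array([.5305,-.210,.70])); print(pl,e)
for k in(0,1): print(fit(V[k:k+1],M[k:k+1],STOP,res[0][0]),fit(V[k:k+1],L[k:k+1],LATCH,pl))
ps=res[0][0]
rows=[]
for s,cs,mm in zip(V,(((162,215),(305,185)),((248,274),(238,186))),zip(L,M)):
    t=[]
    for c,b,p,m in zip(cs,(LATCH,STOP),(pl,ps),mm):
        o=np.array([c[0]-32,c[1]-24]); im=cv2.resize(s["image"][o[1]:o[1]+48,o[0]:o[0]+64],None,fx=6,fy=6,interpolation=cv2.INTER_CUBIC)
        im=np.ascontiguousarray(im); edges(im,s,b,p,o,6); t.append(im)
    rows.append(np.hstack(t))
save(np.vstack(rows),'crop2.png')
```

```text
[np.float64(382.0), np.float64(436.0), np.float64(953.0), np.float64(1343.0)]
[(array([ 0.61926754,  0.20889129, -0.43769922]), np.float64(376.1882352941176)), (array([ 0.61918619,  0.20903431, -0.43632882]), np.float64(376.25098039215686)), (array([ 0.61947581,  0.20916648, -0.43483819]), np.float64(378.7098039215686))]
[ 0.53168352 -0.2078643   0.73251809] 95.78823529411764
(array([ 0.61623705,  0.20846694, -0.45388169]), np.float64(247.4470588235294)) (array([ 0.53244181, -0.20755673,  0.74817465]), np.float64(35.72941176470589))
(array([ 0.61920348,  0.21529416, -0.37301554]), np.float64(122.62352941176471)) (array([ 0.53168352, -0.2078643 ,  0.73251809]), np.float64(57.56470588235294))
```

View pics/crop2.png

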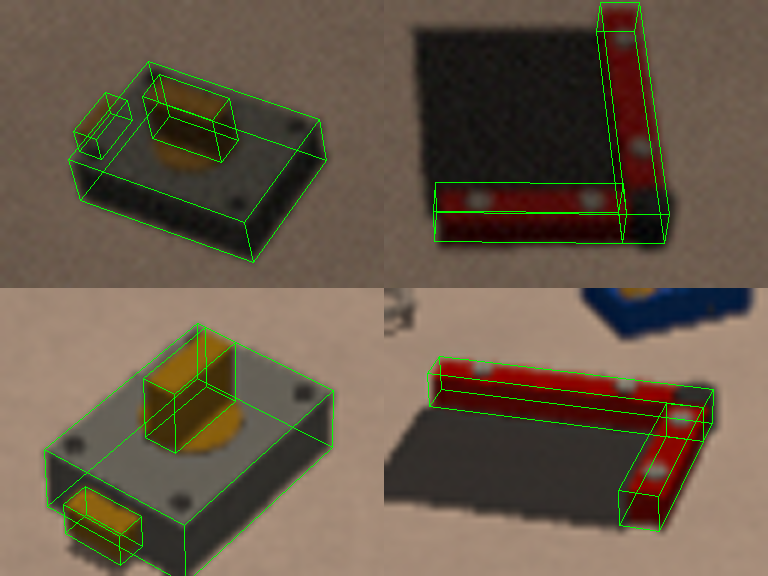

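Corner at about (0.620, 0.210), yaw -0.44; latch at about (0.531, -0.208), yaw 0.72. First I'll move over the corner for a close look with the wrist camera.

>>> {"api": "move_arm", "payload": {"plan": [1, 0.7, -0.9, 0, 0, 0, -0.5, 1, 0.7, -0.9, 0, 0, 0, -0.5, 1, 0.7, -0.9, 0, 0, 0, -0.5, 1, 0.7, -0.9, 0, 0, 0, -0.5, 1, 0.7, -0.9, 0, 0, 0, -0.5, 1, 0.7, -0.9, 0, 0, 0, -0.5, 1, 0.7, -0.9, 0, 0, 0, -0.5, 1, 0.7, -0.9, 0, 0, 0, -0.5]}}

```text
time_s: 1.9
eef_pos: [0.3783, 0.4244, 0.2316]
eef_rot: [-2.894, 1.221, -0.0]
force: [0.3, -0.2, 0.5]
grip_width: 0.0855
finger_force: 0.0
```

>>> {"api": "move_arm", "payload": {"plan": [1, 0.7, -0.9, 0, 0, 0, -0.5, 1, 0.7, -0.9, 0, 0, 0, -0.5, 1, 0.7, -0.9, 0, 0, 0, -0.5, 1, 0.7, -0.9, 0, 0, 0, -0.5, 1, 0.7, -0.9, 0, 0, 0, -0.5, 1, 0.7, -0.9, 0, 0, 0, -0.5, 1, 0, 0, 0, 0, 0, 0, 1, 0, 0, 0, 0, 0, 0]}}

```text
time_s: 2.7
eef_pos: [0.504, 0.2629, 0.2313]
eef_rot: [-2.63, 1.718, 0.0]
force: [0.3, 0.1, -0.4]
grip_width: 0.0854
finger_force: 0.0
```

```bash
cat >> h.py <<'E'
from scipy.spatial.transform import Rotation as Ro
def wrist():
    st=telemetry.get_state(); s=dict(snapshot("wrist")); T=np.eye(4); T[:3,:3]=Ro.from_rotvec(st["eef_rot"]).as_matrix(); T[:3,3]=st["eef_pos"]
    C=np.linalg.inv(T@np.array(s["mount"])); s["R"]=C[:3,:3]; s["t"]=C[:3,3]; return st,s
E
python3 - <<'E'
from h import *
st,s=wrist(); print(st["eef_pos"],st["eef_rot"],st["force"],s["mount"],s["fx"],np.round(s["R"],2),s["t"])
for q in("stop_corner","corner_stop"):
    for d in models.tip_of(s,q)[:2]: print(q,d["score"],d["at"],proj(s,d["at"]))
im=s["image"].copy(); edges(im,s,STOP,(.6195,.209,-.438),np.zeros(2),1)
save(im,'w1.png'); np.save('w1.npy',s["image"])
E
```

```text
[0.50402422 0.26290823 0.23128417] [-2.63014361e+00  1.71809237e+00  1.08716240e-04] [ 0.31436747  0.10461994 -0.36609902] [[-8.24814290e-04 -9.54170511e-01 -2.99262353e-01  7.68165041e-02]
 [ 9.99999628e-01 -8.62141502e-04 -7.29789807e-06  5.12615903e-05]
 [-2.51043056e-04 -2.99262248e-01  9.54170867e-01 -1.42802800e-01]
 [ 0.00000000e+00  0.00000000e+00  0.00000000e+00  1.00000000e+00]] 338.50197282399137 [[-0.92 -0.4   0.  ]
 [-0.38  0.87  0.3 ]
 [-0.12  0.27 -0.95]] [ 0.5670674  -0.07562915  0.36849495]
stop_corner 0.67 [0.6215, 0.209, 0.0013] [173.6328112   69.76484549]
corner_stop 0.91 [0.6214, 0.2097, 0.0008] [173.61185396  70.49333064]
```

View pics/w1.png

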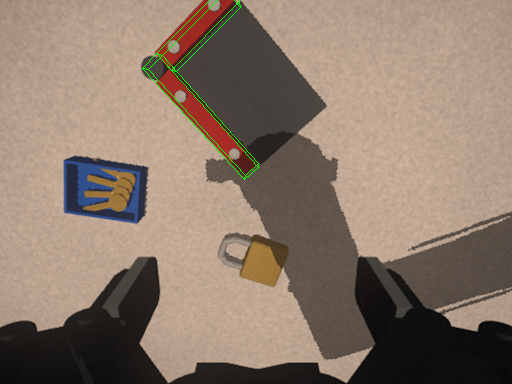

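Run:
```python
from h import *
st,s=wrist(); i=s["image"].astype(int)
m=((i[...,0]>60)&(i[...,0]>2*i[...,1])&(i[...,0]>1.8*i[...,2])).astype(np.uint8); m[:, 290:]=0; m[200:]=0
m=cv2.morphologyEx(m,cv2.MORPH_CLOSE,np.ones((13,13),np.uint8)).astype(float)
for p0 in([.6195,.209,-.438],[.621,.209,-.42]): print(m.sum(),fit([s],[m],STOP,np.array(p0)))
```

```text
4971.0 (array([ 0.62238253,  0.20841244, -0.42119918]), np.float64(686.3294117647058))
4971.0 (array([ 0.62212766,  0.20849216, -0.42195905]), np.float64(680.5058823529412))
```

>>> {"api": "move_arm", "payload": {"plan": [1, 0.05, -0.95, 0, 0, 0, -0.65, 1, 0.05, -0.95, 0, 0, 0, -0.65, 1, 0.05, -0.95, 0, 0, 0, -0.65, 1, 0.05, -0.95, 0, 0, 0, -0.65, 1, 0.05, -0.95, 0, 0, 0, -0.65, 1, 0.05, -0.95, 0, 0, 0, -0.65, 1, 0.05, -0.95, 0, 0, 0, -0.65, 1, 0.05, -0.95, 0, 0, 0, -0.65]}}

```text
time_s: 3.7
eef_pos: [0.5155, 0.0354, 0.2315]
eef_rot: [-1.976, 2.442, -0.0]
force: [0.4, -0.5, -0.0]
grip_width: 0.0852
finger_force: 0.0
```

>>> {"api": "move_arm", "payload": {"plan": [1, 0.05, -1, 0, 0, 0, -0.7, 1, 0.05, -1, 0, 0, 0, -0.7, 1, 0.05, -1, 0, 0, 0, -0.7, 1, 0.05, -1, 0, 0, 0, -0.7, 1, 0.05, -1, 0, 0, 0, -0.7, 1, 0.05, -1, 0, 0, 0, -0.7, 1, 0.05, -1, 0, 0, 0, -0.7, 1, 0, 0, 0, 0, 0, 0]}}

```text
time_s: 4.5
eef_pos: [0.5262, -0.1761, 0.2311]
eef_rot: [1.18, -2.911, 0.0]
force: [-0.3, 0.3, 0.2]
grip_width: 0.0855
finger_force: 0.0
```

Run:
```python
from h import *
st,s=wrist(); print(st["eef_pos"],2*np.arctan2(st["eef_rot"][1],st["eef_rot"][0]),st["joints"][5])
for q in("latch","thumbturn","latch_corner"):
    for d in models.tip_of(s,q)[:2]: print(q,d["score"],d["at"],proj(s,d["at"]))
i=s["image"].astype(int)
brass=((i[...,0]>1.8*i[...,2])&(i[...,0]>1.15*i[...,1])&(i[...,0]>60)).astype(np.uint8)
im=s["image"].copy(); edges(im,s,LATCH,(.531,-.208,.72),np.zeros(2),1)
save(np.hstack([im]),'w2.png')
```

```text
[ 0.52624897 -0.17613541  0.23110166] -2.3714770205055102 -0.8310727570019533
latch 0.79 [0.7341, -0.0623, -0.0014] [209.89361033 330.8086388 ]
latch 0.65 [0.5282, -0.2049, 0.001] [237.28616182 145.10216285]
thumbturn 0.79 [0.7351, -0.0626, 0.0528] [203.00593961 362.4876865 ]
thumbturn 0.76 [0.5297, -0.2028, 0.0554] [234.63719892 156.65597759]
latch_corner 0.83 [0.6777, -0.3964, -0.0003] [ 14.04797633 121.10941045]
latch_corner 0.79 [0.7484, -0.008, 0.0027] [232.35442735 362.40682128]
```

View pics/w2.png

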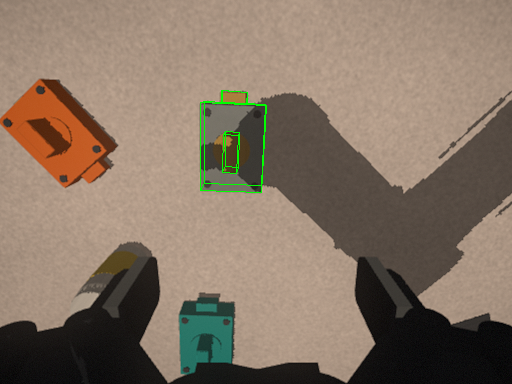

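The wrist view shows the grey latch at (234,147), bolt up, with the model wireframe on it to within about 1 px. The orange and turquoise ones are well clear. Descending onto the thumbturn.

>>> {"api": "move_arm", "payload": {"plan": [1, 0.15, -1, 0, 0, 0, -0.4, 1, 0, -0.05, -1, 0, 0, 0, 1, 0, 0, -1, 0, 0, 0, 1, 0, 0, -1, 0, 0, 0, 1, 0, 0, -1, 0, 0, 0, 1, 0, 0, -1, 0, 0, 0, 1, 0, 0, -0.6, 0, 0, 0, 1, 0, 0, -0.4, 0, 0, 0]}}

```text
time_s: 5.5
eef_pos: [0.5302, -0.2047, 0.0499]
eef_rot: [1.118, -2.934, -0.001]
force: [0.7, 0.2, -0.3]
grip_width: 0.0851
finger_force: 0.0
```

>>> {"api": "move_arm", "payload": {"plan": [1, 0, 0, -0.3, 0, 0, 0, 0.2, 0, 0, -0.2, 0, 0, 0, -0.2, 0, 0, 0, 0, 0, 0, -0.4, 0, 0, 0, 0, 0, 0], "grip_force": 50}}

```text
time_s: 5.9
eef_pos: [0.5311, -0.2059, 0.0369]
eef_rot: [-1.115, 2.936, -0.001]
force: [-0.2, 0.3, -0.6]
grip_width: 0.044
finger_force: 0.0
```

>>> {"api": "move_arm", "payload": {"plan": [-0.5, 0, 0, -0.15, 0, 0, 0, -0.6, 0, 0, 0, 0, 0, 0, -0.7, 0, 0, 0, 0, 0, 0, -1, 0, 0, 0, 0, 0, 0, -1, 0, 0, 0, 0, 0, 0, -1, 0, 0, 0, 0, 0, 0], "grip_force": 50}}

```text
time_s: 6.5
eef_pos: [0.5313, -0.2062, 0.0323]
eef_rot: [-1.115, 2.936, -0.001]
force: [2.3, -2.9, 3.0]
grip_width: 0.0132
finger_force: 49.5
```

Run:
```python
from h import *
st,s=wrist(); print(st["eef_pos"],2*np.arctan2(st["eef_rot"][1],st["eef_rot"][0]),st["joints"],st["force"],st["grip_width"])
x=s["image"]; s2=snapshot("side"); 
o=np.array([248-50,274-45]); im=np.ascontiguousarray(cv2.resize(s2["image"][o[1]:o[1]+72,o[0]:o[0]+96],None,fx=5.33,fy=5.33,interpolation=cv2.INTER_CUBIC))
save(np.hstack([x,im[:384,:288]]) if 0 else np.hstack([cv2.resize(x,(400,300)),cv2.resize(im,(400,300))]),'g.png')
```

```text
[ 0.53125027 -0.20615772  0.03225882] 3.8675405576868362 [-2.66458506e-02  3.93648611e-01 -4.58321617e-01  5.32116356e-04
 -7.17631154e-01 -8.18603241e-01] [ 2.28498711 -2.91284802  2.95600068] 0.013154422271603312
```

View pics/g.png

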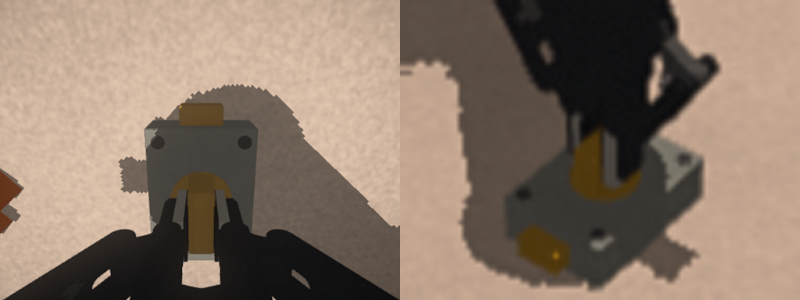

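The grasp is good: 13 mm opening, pads square on the thumbturn, case flat. Now I'll slide and turn it to a standoff inside the L.

>>> {"api": "move_arm", "payload": {"plan": [-1, -0.04, 0.3, 0, 0, 0, -0.2, -1, -0.04, 0.5, 0, 0, 0, -0.4, -1, -0.04, 0.5, 0, 0, 0, -0.4, -1, -0.04, 0.5, 0, 0, 0, -0.4, -1, -0.04, 0.5, 0, 0, 0, -0.4, -1, -0.04, 0.5, 0, 0, 0, -0.4, -1, -0.04, 0.5, 0, 0, 0, -0.4, -1, -0.04, 0.5, 0, 0, 0, -0.4]}}

```text
time_s: 7.4
eef_pos: [0.5207, -0.0921, 0.0322]
eef_rot: [0.568, -3.089, 0.001]
force: [-0.4, -6.7, 6.3]
grip_width: 0.013
finger_force: 50.0
```

>>> {"api": "move_arm", "payload": {"plan": [-1, -0.04, 0.5, 0, 0, 0, -0.4, -1, -0.04, 0.5, 0, 0, 0, -0.4, -1, -0.04, 0.5, 0, 0, 0, -0.4, -1, -0.04, 0.5, 0, 0, 0, -0.4, -1, -0.04, 0.5, 0, 0, 0, -0.4, -1, -0.04, 0.5, 0, 0, 0, -0.4, -1, -0.04, 0.5, 0, 0, 0, -0.4, -1, -0.04, 0.5, 0, 0, 0, -0.4]}}

```text
time_s: 8.2
eef_pos: [0.5106, 0.0274, 0.0322]
eef_rot: [-0.032, -3.14, 0.003]
force: [0.0, -8.5, 10.2]
grip_width: 0.0131
finger_force: 50.5
```

>>> {"api": "move_arm", "payload": {"plan": [-1, -0.04, 0.5, 0, 0, 0, -0.4, -1, -0.04, 0.5, 0, 0, 0, -0.4, -1, -0.04, 0.5, 0, 0, 0, -0.4, -1, -0.04, 0.5, 0, 0, 0, -0.4, -1, -0.04, 0.5, 0, 0, 0, -0.4, -1, -0.04, 0.5, 0, 0, 0, -0.4, -1, -0.04, 0.5, 0, 0, 0, -0.4, -1, 0, 0.3, 0, 0, 0, -0.4]}}

```text
time_s: 9.0
eef_pos: [0.5016, 0.1407, 0.0323]
eef_rot: [-0.63, -3.076, 0.006]
force: [-1.2, -12.9, 15.7]
grip_width: 0.0128
finger_force: 51.3
```

Run:
```python
from h import *
def rep():
    st=telemetry.get_state(); print(st["time_s"],st["eef_pos"],st["eef_rot"],2*np.arctan2(st["eef_rot"][1],st["eef_rot"][0]),st["force"],st["moment"],st["joints"][5],st["grip_width"])
rep()
st,s=wrist()
t=np.array([st["eef_pos"][0],st["eef_pos"][1],2*np.arctan2(st["eef_rot"][1],st["eef_rot"][0])+np.pi])
im=s["image"].copy(); edges(im,s,LATCH[:1],t,np.zeros(2),1); edges(im,s,STOP,(.6222,.2085,-.422),np.zeros(2),1)
save(im,'w3.png')
```

```text
9.0 [0.5016384  0.14073469 0.03227012] [-0.62955164 -3.07591602  0.00573606] -3.5453588643683713 [ -1.15994344 -12.88535766  15.72962654] [-4.35748341  0.3024616   0.0188255 ] -2.6270280673187667 0.012803813256093725
```

View pics/w3.png

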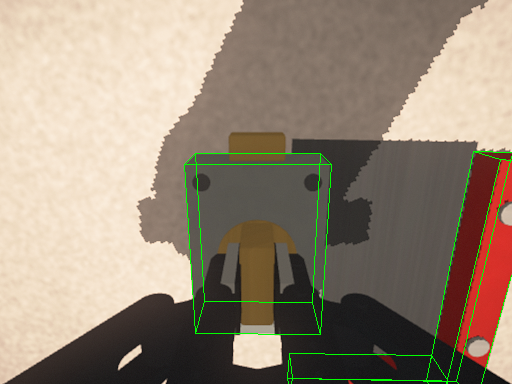

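The latch is tracking as modelled, with the long fence at the right of the view. Downward load is up to 16 N, so I'll ease z slightly, trim the yaw, and move in to about 10 mm from both fences.

>>> {"api": "move_arm", "payload": {"plan": [-1, 0.2, 0.2, 0.01, 0, 0, -0.15, -1, 0.25, 0.25, 0.01, 0, 0, 0, -1, 0.25, 0.25, 0, 0, 0, 0, -1, 0.25, 0.25, 0, 0, 0, 0, -1, 0.25, 0.2, 0, 0, 0, 0, -1, 0.2, 0.2, 0, 0, 0, 0, -1, 0.2, 0.15, 0, 0, 0, 0, -1, 0.1, 0.1, 0, 0, 0, 0]}}

```text
time_s: 9.85
eef_pos: [0.5514, 0.1878, 0.0323]
eef_rot: [-0.655, -3.068, 0.008]
force: [-9.1, -8.6, 16.7]
grip_width: 0.013
finger_force: 51.4
```

```bash
cat >> h.py <<'E'
def rep(c=(.6222,.2085,-.422)):
    np.set_printoptions(precision=4,suppress=True)
    st=telemetry.get_state(); R=np.array([[np.cos(c[2]),np.sin(c[2])],[-np.sin(c[2]),np.cos(c[2])]])
    m=Ro.from_rotvec(st["eef_rot"]).as_matrix()
    print("t",round(st["time_s"],2),"pos",st["eef_pos"],"gap",(R@(np.array([c[0],c[1]])-st["eef_pos"][:2])-[.045,.0325])*1e3,"yaw",np.arctan2(-m[1,0],-m[0,0]),"toolz",m[:,2],"Fstop",R@st["force"][:2],"Fz",st["force"][2],"M",st["moment"],"j6",st["joints"][5],st["grip_width"])
E
python3 -c "
from h import *
rep()"
```

```text
t 9.85 pos [0.5514 0.1878 0.0323] gap [11.1025 15.3442] yaw -0.4209032339956849 toolz [-0.0053 -0.0039 -1.    ] Fstop [ -4.7892 -11.6155] Fz 16.65731260873391 M [-2.9997  2.9528  0.0632] j6 -2.6551389997371997 0.01299773686829097
```

>>> {"api": "move_arm", "payload": {"plan": [-1, 0, 0, 0.02, 0, 0, 0, -1, 0, 0, 0, 0, 0, 0]}}

```text
time_s: 10.05
eef_pos: [0.5523, 0.1889, 0.0323]
eef_rot: [-0.656, -3.069, 0.004]
force: [-4.9, -3.3, 3.9]
grip_width: 0.013
finger_force: 49.7
```

```bash
python3 -c "
from h import *
rep()"
```

```text
t 10.05 pos [0.5523 0.1889 0.0323] gap [10.7694 14.0334] yaw -0.4209876319212133 toolz [-0.0033 -0.0018 -1.    ] Fstop [-3.1541 -5.0368] Fz 3.867793688848002 M [-1.4343  1.3482 -0.0827] j6 -2.6551651065860145 0.013039221040445444
```

>>> {"api": "move_arm", "payload": {"plan": [-1, 0.03, 0.06, 0, 0, 0, 0, -1, 0.03, 0.06, 0, 0, 0, 0, -1, 0.03, 0.06, 0, 0, 0, 0, -1, 0.03, 0.06, 0, 0, 0, 0, -1, 0.015, 0.03, 0, 0, 0, 0, -1, 0.015, 0.03, 0, 0, 0, 0]}}

```text
time_s: 10.65
eef_pos: [0.5585, 0.1994, 0.0326]
eef_rot: [-0.655, -3.072, 0.0]
force: [-0.3, -0.3, -6.4]
grip_width: 0.0127
finger_force: 48.7
```

```bash
python3 -c "
from h import *
rep()"
```

```text
t 10.65 pos [0.5585 0.1994 0.0326] gap [9.3906 1.9138] yaw -0.4201765484422561 toolz [-0.0003  0.     -1.    ] Fstop [-0.1901 -0.3704] Fz -6.429482856803049 M [-0.0243 -0.0046 -0.0209] j6 -2.66284537373103 0.01271829086829776
```

Fz of -6.4 N means the latch's weight is being carried, 0.3 mm up. Lowering immediately.

>>> {"api": "move_arm", "payload": {"plan": [-1, 0, 0, -0.03, 0, 0, 0, -1, 0, 0, 0, 0, 0, 0]}}

```text
time_s: 10.85
eef_pos: [0.5587, 0.1995, 0.0323]
eef_rot: [0.655, 3.072, 0.001]
force: [-1.2, 1.2, -3.5]
grip_width: 0.013
finger_force: 49.1
```

```bash
python3 -c "
from h import *
rep()"
```

```text
t 10.85 pos [0.5587 0.1995 0.0323] gap [9.2377 1.7462] yaw -0.42000421665462195 toolz [ 0.0005  0.0005 -1.    ] Fstop [-1.5541  0.5972] Fz -3.5299713188724455 M [0.4372 0.4125 0.0213] j6 -2.662804526156657 0.012995184237755648
```

>>> {"api": "move_arm", "payload": {"plan": [-1, 0, 0, -0.02, 0, 0, 0, -1, 0, 0, 0, 0, 0, 0, -1, 0.01, 0.02, 0, 0, 0, 0, -1, 0.01, 0.02, 0, 0, 0, 0, -1, 0.01, 0.02, 0, 0, 0, 0]}}

```text
time_s: 11.35
eef_pos: [0.5587, 0.1996, 0.0323]
eef_rot: [-0.655, -3.072, 0.003]
force: [-7.3, -6.2, 10.9]
grip_width: 0.0131
finger_force: 51.1
```

```bash
python3 -c "
from h import *
rep()"
```

```text
t 11.35 pos [0.5587 0.1996 0.0323] gap [9.2634 1.6569] yaw -0.4201444357077006 toolz [-0.0013 -0.0018 -1.    ] Fstop [-4.1662 -8.664 ] Fz 10.93587532232051 M [-2.1232  2.234   0.005 ] j6 -2.664297902981262 0.013107856417845669
```

>>> {"api": "move_arm", "payload": {"plan": [-1, 0, 0, 0.015, 0, 0, 0, -1, 0.01, 0.02, 0, 0, 0, 0, -1, 0.01, 0.02, 0, 0, 0, 0, -1, 0, 0, 0, 0, 0, 0]}}

```text
time_s: 11.75
eef_pos: [0.5594, 0.2006, 0.0323]
eef_rot: [-0.655, -3.072, 0.003]
force: [-4.2, -5.1, 7.6]
grip_width: 0.0129
finger_force: 50.4
```

```bash
python3 -c "
from h import *
rep()"
```

```text
t 11.75 pos [0.5594 0.2006 0.0323] gap [9.0101 0.4245] yaw -0.42040468003120474 toolz [-0.0014 -0.0019 -1.    ] Fstop [-1.7352 -6.4176] Fz 7.5796952289266 M [-1.7732  1.2919 -0.0132] j6 -2.665257330669816 0.012872949692663838
```

>>> {"api": "move_arm", "payload": {"plan": [-1, 0.01, 0.02, 0, 0, 0, 0, -1, 0.01, 0.02, 0, 0, 0, 0, -1, 0.01, 0.02, 0, 0, 0, 0, -1, 0, 0, 0, 0, 0, 0]}}

```text
time_s: 12.15
eef_pos: [0.5601, 0.2017, 0.0323]
eef_rot: [-0.655, -3.071, 0.005]
force: [-4.2, -8.3, 7.3]
grip_width: 0.013
finger_force: 50.6
```

```bash
python3 -c "
from h import *
rep()"
```

```text
t 12.15 pos [0.5601 0.2017 0.0323] gap [ 8.8573 -0.8547] yaw -0.42051632520346477 toolz [-0.002  -0.0029 -1.    ] Fstop [-0.4525 -9.2868] Fz 7.348491030181091 M [-2.759   1.3751  0.0149] j6 -2.66677370959242 0.012963167676264351
```

>>> {"api": "move_arm", "payload": {"plan": [-1, 0.01, 0.02, 0, 0, 0, 0, -1, 0.01, 0.02, 0, 0, 0, 0, -1, 0, 0, 0, 0, 0, 0]}}

```text
time_s: 12.45
eef_pos: [0.5601, 0.2017, 0.0323]
eef_rot: [-0.656, -3.07, 0.008]
force: [-5.8, -11.5, 9.8]
grip_width: 0.0131
finger_force: 51.0
```

```bash
python3 -c "
from h import *
rep()"
```

```text
t 12.45 pos [0.5601 0.2017 0.0323] gap [ 8.8919 -0.8935] yaw -0.42082204993943406 toolz [-0.0033 -0.0044 -1.    ] Fstop [ -0.618  -12.8811] Fz 9.762796608071655 M [-4.1849  1.6767  0.0667] j6 -2.6677387596530555 0.013050371513914269
```

Contact with the long fence: force rises with no motion. Now sliding along it towards the short fence.

>>> {"api": "move_arm", "payload": {"plan": [-1, 0.045, -0.02, 0, 0, 0, 0, -1, 0.045, -0.02, 0, 0, 0, 0, -1, 0.045, -0.02, 0, 0, 0, 0, -1, 0.045, -0.02, 0, 0, 0, 0, -1, 0, 0, 0, 0, 0, 0]}}

```text
time_s: 12.95
eef_pos: [0.5629, 0.2004, 0.0324]
eef_rot: [-0.655, -3.067, 0.008]
force: [-20.1, -1.7, 19.2]
grip_width: 0.0128
finger_force: 52.3
```

```bash
python3 -c "
from h import *
rep()"
```

```text
t 12.95 pos [0.5629 0.2004 0.0324] gap [ 5.7624 -0.8198] yaw -0.4210156801117432 toolz [-0.0066 -0.0036 -1.    ] Fstop [-17.6502  -9.821 ] Fz 19.238371285052814 M [-0.8429  6.8804  0.04  ] j6 -2.658357353877011 0.01275932463157403
```

>>> {"api": "move_arm", "payload": {"plan": [-1, 0, 0, 0.02, 0, 0, 0, -1, 0, 0, 0, 0, 0, 0]}}

```text
time_s: 13.15
eef_pos: [0.5629, 0.2004, 0.0324]
eef_rot: [-0.655, -3.067, 0.008]
force: [-17.2, -1.9, 13.7]
grip_width: 0.0131
finger_force: 51.6
```

```bash
python3 -c "
from h import *
rep()"
```

```text
t 13.15 pos [0.5629 0.2004 0.0324] gap [ 5.7225 -0.8142] yaw -0.4210689970914806 toolz [-0.0067 -0.0037 -1.    ] Fstop [-14.9266  -8.7636] Fz 13.727921427029893 M [-0.7452  5.9641  0.0569] j6 -2.6584246703398144 0.013102560710345318
```

>>> {"api": "move_arm", "payload": {"plan": [-1, 0, 0, 0.02, 0, 0, 0, -1, 0.045, -0.02, 0, 0, 0, 0, -1, 0, 0, 0, 0, 0, 0]}}

```text
time_s: 13.45
eef_pos: [0.5646, 0.1997, 0.0325]
eef_rot: [-0.655, -3.067, 0.008]
force: [-14.6, -3.1, 8.0]
grip_width: 0.0132
finger_force: 50.7
```

Run:
```python
from h import *
rep()
s=snapshot("side");S=snapshot("scene"); T=[]
st=telemetry.get_state()
for v,c in((s,(238,186)),(S,(305,185))):
    o=np.array([c[0]-32,c[1]-36]); im=np.ascontiguousarray(cv2.resize(v["image"][o[1]:o[1]+72,o[0]:o[0]+64],None,fx=6,fy=6,interpolation=cv2.INTER_CUBIC)); T.append(im)
save(np.hstack(T),'c3.png')
```

```text
t 13.45 pos [0.5646 0.1997 0.0325] gap [ 3.9562 -0.869 ] yaw -0.42115899941582335 toolz [-0.0066 -0.0038 -1.    ] Fstop [-12.0373  -8.8163] Fz 8.0209610076771 M [-1.0031  4.8724  0.0239] j6 -2.6560583144802896 0.013159277949518626
```

View pics/c3.png

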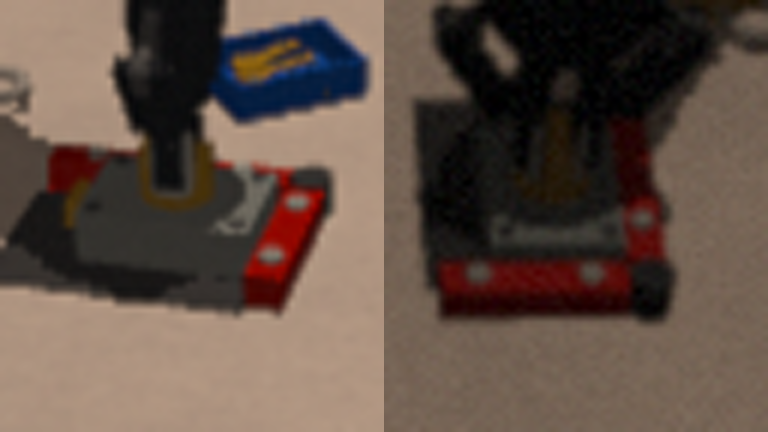

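The crop shows the latch along the long fence with a few mm left to the short fence, and it is still sliding. Continuing.

>>> {"api": "move_arm", "payload": {"plan": [-1, 0.03, -0.014, 0, 0, 0, 0, -1, 0.03, -0.014, 0, 0, 0, 0, -1, 0, 0, 0, 0, 0, 0]}}

```text
time_s: 13.85
eef_pos: [0.5664, 0.1989, 0.0325]
eef_rot: [-0.656, -3.067, 0.008]
force: [-13.5, -3.5, 8.0]
grip_width: 0.0131
finger_force: 50.8
```

```bash
python3 -c "
from h import *
rep()"
```

```text
t 13.85 pos [0.5664 0.1989 0.0325] gap [ 1.949  -0.8703] yaw -0.42121991878329984 toolz [-0.0065 -0.0037 -1.    ] Fstop [-10.9255  -8.6901] Fz 8.03172889500768 M [-0.928   4.8187  0.0091] j6 -2.653008837740854 0.013064265405882349
```

Sliding steadily at about 11 N of friction. Continuing.

>>> {"api": "move_arm", "payload": {"plan": [-1, 0.03, -0.014, 0, 0, 0, 0, -1, 0.03, -0.014, 0, 0, 0, 0, -1, 0, 0, 0, 0, 0, 0]}}

```text
time_s: 14.15
eef_pos: [0.5682, 0.1981, 0.0325]
eef_rot: [-0.656, -3.067, 0.008]
force: [-14.0, -3.0, 8.6]
grip_width: 0.0132
finger_force: 50.8
```

```bash
python3 -c "
from h import *
rep()"
```

```text
t 14.15 pos [0.5682 0.1981 0.0325] gap [ 0.0281 -0.876 ] yaw -0.42119491514530594 toolz [-0.0066 -0.0037 -1.    ] Fstop [-11.5572  -8.4416] Fz 8.625747328895379 M [-0.8805  4.9968  0.0435] j6 -2.649911511482025 0.013165238766979424
```

>>> {"api": "move_arm", "payload": {"plan": [-1, 0.03, -0.014, 0, 0, 0, 0, -1, 0.03, -0.014, 0, 0, 0, 0, -1, 0, 0, 0, 0, 0, 0]}}

```text
time_s: 14.45
eef_pos: [0.5682, 0.198, 0.0325]
eef_rot: [-0.655, -3.064, 0.008]
force: [-23.6, 4.1, 13.6]
grip_width: 0.0126
finger_force: 51.6
```

```bash
python3 -c "
from h import *
rep()"
```

```text
t 14.45 pos [0.5682 0.198  0.0325] gap [-0.0773 -0.8213] yaw -0.42141360355756474 toolz [-0.0088 -0.0031 -1.    ] Fstop [-23.1903  -5.9702] Fz 13.621491532548157 M [1.3376 8.3685 0.0287] j6 -2.6468280294866773 0.012554512990538209
```

Both fences touched: 2 mm of command gave no motion and +12 N, with yaw moment near zero. The push leans the tool about 0.5°, so I'll counter-rotate to keep the latch flat, and add push towards the long fence.

>>> {"api": "move_arm", "payload": {"plan": [-1, 0, 0, 0, 0.02, -0.05, 0, -1, 0, 0, 0, 0.02, -0.04, 0, -1, 0.02, 0.05, 0, 0, 0, 0, -1, 0.01, 0.02, 0, 0, 0, 0, -1, 0, 0, 0, 0, 0, 0]}}

```text
time_s: 14.95
eef_pos: [0.5682, 0.1981, 0.0323]
eef_rot: [0.657, 3.072, -0.002]
force: [-23.5, -4.4, 17.7]
grip_width: 0.0131
finger_force: 52.0
```

```bash
python3 -c "
from h import *
rep()"
```

```text
t 14.95 pos [0.5682 0.1981 0.0323] gap [ 0.0028 -0.8843] yaw -0.421589512568722 toolz [-0.0003 -0.0013 -1.    ] Fstop [-19.5939 -13.671 ] Fz 17.685174267367643 M [-1.3104  8.629   0.0834] j6 -2.653751253959636 0.013059385977713492
```

>>> {"api": "move_arm", "payload": {"plan": [-1, 0, 0, 0.01, 0.02, -0.01, 0, -1, 0.02, 0.05, 0.01, 0.02, -0.01, 0, -1, 0.02, 0.05, 0, 0.01, 0, 0, -1, 0.02, 0, 0, 0, 0, 0, -1, 0, 0, 0, 0, 0, 0]}}

```text
time_s: 15.45
eef_pos: [0.5682, 0.1982, 0.0323]
eef_rot: [-0.658, -3.07, -0.0]
force: [-26.3, -12.8, 19.6]
grip_width: 0.0131
finger_force: 52.5
```

```bash
python3 -c "
from h import *
rep()"
```

```text
t 15.45 pos [0.5682 0.1982 0.0323] gap [ 0.0584 -0.9601] yaw -0.4224912757785597 toolz [-0.0021  0.0006 -1.    ] Fstop [-18.7003 -22.4621] Fz 19.551853599944263 M [-4.7196  9.2536  0.1725] j6 -2.650240892859869 0.013092982584158225
```

>>> {"api": "move_arm", "payload": {"plan": [-1, 0, 0, 0.015, 0, -0.02, 0, -1, 0.03, -0.01, 0.015, 0, -0.01, 0, -1, 0.02, -0.01, 0, 0, 0, 0, -1, 0, 0, 0, 0, 0, 0, -1, 0, 0, 0, 0, 0, 0]}}

```text
time_s: 15.95
eef_pos: [0.5683, 0.1981, 0.0323]
eef_rot: [-0.659, -3.071, -0.001]
force: [-29.8, -6.7, 17.9]
grip_width: 0.0131
finger_force: 52.2
```

Run:
```python
from h import *
rep()
st,w=wrist(); st=telemetry.get_state()
p=(.5682-.0000,.1982,-.4225); C=(.6222,.2095,-.4225)
T=[]
for v,c in((snapshot("side"),(238,186)),(snapshot("scene"),(305,185))):
    o=np.array([c[0]-32,c[1]-24]); T.append(np.ascontiguousarray(cv2.resize(v["image"][o[1]:o[1]+48,o[0]:o[0]+64],(392,294),interpolation=cv2.INTER_CUBIC)))
save(np.vstack([np.hstack(T),cv2.resize(w["image"][80:300,60:],(784,294*784//784))]),'f.png')
for q in("padlock","oil_can","key_tray"):
    for n in("scene","side"):
        print(n,q,[np.round(d["at"],3) for d in models.tip_of(snapshot(n),q)[:1]])
```

```text
t 15.95 pos [0.5683 0.1981 0.0323] gap [-0.0234 -0.9609] yaw -0.4227518169598265 toolz [-0.0005  0.001  -1.    ] Fstop [-24.4734 -18.3046] Fz 17.86811325581611 M [-2.7235 10.9262  0.136 ] j6 -2.651554183606175 0.013140366084722938
scene padlock [array([0.464, 0.372, 0.   ])]
side padlock [array([ 0.462,  0.37 , -0.   ])]
scene oil_can [array([ 0.729, -0.204,  0.001])]
side oil_can [array([ 0.723, -0.201, -0.002])]
scene key_tray [array([ 0.647,  0.36 , -0.001])]
side key_tray [array([0.646, 0.356, 0.002])]
```

View pics/f.png

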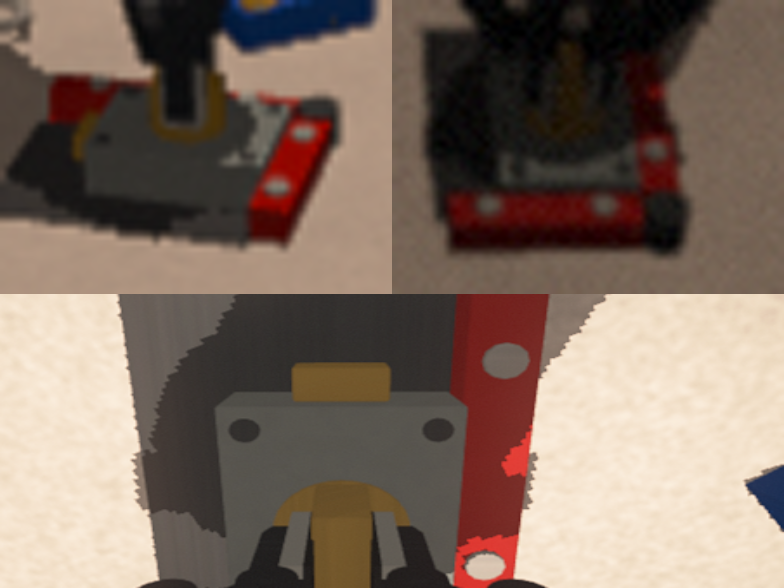

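The pictures show no gap at either fence, with the case square to them; bystanders unmoved. A final trim: less down-force, slightly more push along the long fence's normal.

>>> {"api": "move_arm", "payload": {"plan": [-1, 0, 0, 0.02, 0, 0, 0, -1, 0.01, 0.03, 0.01, 0.01, 0, 0, -1, 0.01, 0.02, 0, 0, 0, 0, -1, 0, 0, 0, 0, 0, 0, -1, 0, 0, 0, 0, 0, 0]}}

```text
time_s: 17.2
eef_pos: [0.5682, 0.1982, 0.0324]
eef_rot: [-0.659, -3.069, 0.001]
force: [-27.7, -11.8, 12.3]
grip_width: 0.0132
finger_force: 51.5
```

```bash
python3 -c "
from h import *
rep()"
```

```text
t 17.2 pos [0.5682 0.1982 0.0324] gap [ 0.002  -0.9811] yaw -0.42323737687584234 toolz [-0.0023  0.0002 -1.    ] Fstop [-20.4707 -22.0816] Fz 12.310563111813982 M [-4.4629  9.9438  0.142 ] j6 -2.651317460446837 0.013206060102870688
```

```bash
python3 -c "
from h import *
print(r.hand_in())"
```

```text
the job is handed in; nothing more can be done
None
```

The grey latch is in the red corner, held by its thumbturn and pressed with about 20 N against the short fence and 22 N against the long one, and the job is handed in; on the way in the gripper briefly carried its weight (about 0.3 mm up) and later leaned it up to about 0.5°, both corrected, and the padlock, oil can and key tray are where they were.

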